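Hardness check of moulded plastic samples

ROBOT

A 7-joint arm with a two-finger parallel gripper is mounted at the origin on the work surface. World frame = base frame: x ahead of the robot, y to its left, z up, the work surface at z = 0. Lengths are in mm, angles in degrees, forces in N, time in s.
With the tool pointing down it reaches from about 425 to 1025 mm from the base axis. Payload 3.6 kg.
Tool frame: the origin (TCP) lies midway between the tips of the shut fingers; the grasp point (between the pads) lies 19 mm behind it; x points along the fingers, z is the direction in which the jaws open and shut, and the axes are right-handed (so a half turn about x gives the same grasp; the last joint's range is limited). The gripper opens to 85 mm and grips with 20 to 120 N. Pads are 22 mm wide; open, the fingers measure 114 mm over their backs; the gripper's body (76 mm by 85 mm) begins 54 mm behind the grasp point. The pads swing forward as they close: fully open they stand 13 mm farther back than shut.
Start: joints at [63.455, 33.873, 2.773, 92.16, -1.908, 54.013, -1.931], TCP at [262.038, -675.993, 231.302] pointing down, gripper open.
Joint ranges: [-153.93, 153.93], [-27.13, 128.08], [-72.61, 78.16], [10.71, 143.7], [-87.88, 267.88], [4.46, 118.87], [-176.78, 176.78]. Speed limits (degrees/s): [147.25, 147.25, 180, 180, 180, 180, 180].

INTERFACE

Orientations are given as a 3x3 rotation matrix whose columns are the frame's x, y, z axes.
In Python, from workcell import telemetry, imaging, job gives the robot as it stands. The module is installed in compiled form; this text tells all that it offers.
- The arm moves only by the tool drive_tool, never from a script. Its argument "commands" is text: rows parted by semicolons, each of 4 numbers parted by spaces: the shift along the world's x, y, z in m, then the turn about the world's z in degrees. A call has 1 to 12 rows; each row shifts and turns the commanded pose from where the row before left it; what a row does not reach is not made up. A row lasts 1/8 s, in which the tool goes at most 62.5 mm and 10.7 degrees, less where a joint would pass 70% of its speed; a pose out of reach is approached as far as the arm can. A call is refused whole if a number of a shift passes 0.0625 or a number of a turn 10.7, either way. A call with a gripper value outside its range is refused whole. "gripper" is the closure, from 0 (fully open) to 1 (shut), set as the call begins (left out, the last holds). The fingers move at their own pace and stop on an object; the grip force is fixed at half the most. Time passes only in rows, so rows that do not move let the fingers close. It gives the time, the measured TCP pose, the force and the opening at its end, in the units of the state.
- telemetry.sense(): the state, without advancing time (a new reading comes with each control period).
- imaging.capture(name): name is "side" or "top"; returns (picture, depth): 384x512x3 uint8, blue, green, red; 384x512 float32, mm along the optical axis (not along the pixel's ray), 0 where there is no reading.
- imaging.camera_info(name): a dict with "fx", "fy", "cx", "cy" (pixels), "R" (3x3) and "t" (3): a world point X has camera coordinates R X + t. Camera axes: x right, y down, z forward; pixel columns grow to the right and rows downward; lengths in mm; the calibration is good to about 2 mm. A picture is of the moment at which its call begins. camera_info takes no time and is no camera call.
- job.sign_off(): hands the job in, once; it reports no verdict.
The state is a dict: "clock": time; "joint_positions": joint angles; "dq": joint speeds; "joint_torque": joint torques, N m; "ee_pos": TCP position; "ee_rot": TCP orientation; "wrist_force": force on the tool from outside, world axes, zero at the start; "torque": the same for the moment, N m; "finger_gap": finger opening in mm.
Only numpy, scipy, OpenCV 4.12 (cv2) and the standard library are available. Lean on these libraries where they do the work, as an engineer would, in place of code of your own. Each camera call takes 0.05 s, during which the arm holds its last target.

TASK

Put the three plastic sample plugs into the carrier, one upright in each well. Then take the spring gauge out of its wooden stand by its orange grip, set its tip on the red spot of the marked plug and press lightly, gauge upright, until the plunger is about half way in. Finish while still holding it pressed there; leave the tape roll, jar and handle scale alone.

Things in the scene. Friction and masses are not known exactly. Their poses are not given: they have to be found in the camera images.
- carrier: Fixed aluminium plate lying flat on the bench, 80 (x) by 190 (y) by 16 mm high, with three round wells in a row along its y axis. Origin: centre of its underside, on the bench; z up.
- carrier_hole0 (a point): Centre of the mouth of a well, at the carrier's y = -60 mm, 16 mm above the bench. Each well is 35 mm across and 10 mm deep, with a flat floor 6 mm above the bench, so that a seated plug stands 16 mm proud.
- carrier_hole1 (a point): Centre of the mouth of a well, at the carrier's y = 0 mm, 16 mm above the bench. Each well is 35 mm across and 10 mm deep, with a flat floor 6 mm above the bench, so that a seated plug stands 16 mm proud.
- carrier_hole2 (a point): Centre of the mouth of a well, at the carrier's y = 60 mm, 16 mm above the bench. Each well is 35 mm across and 10 mm deep, with a flat floor 6 mm above the bench, so that a seated plug stands 16 mm proud.
- plug_marked: Loose white plastic plug with a red spot 16 mm across in the middle of its top (the marked plug), an upright round cylinder 30 mm in diameter and 26 mm high, about 22 g, standing on the bench. Origin: centre of its underside; z up along the cylinder.
- plug_green: Loose plain green plastic plug, an upright round cylinder 30 mm in diameter and 26 mm high, about 22 g, standing on the bench. Origin: centre of its underside; z up along the cylinder.
- plug_blue: Loose plain blue plastic plug, an upright round cylinder 30 mm in diameter and 26 mm high, about 22 g, standing on the bench. Origin: centre of its underside; z up along the cylinder.
- plug_marked_top (a point): Centre of the red spot: middle of the top face of the white plug, 26 mm above its underside.
- stand: Fixed block of light wood, 80 by 80 by 64 mm high, with an upright 28 mm hole through its middle in which the gauge stands. Origin: centre of its underside, on the bench.
- gauge: Loose spring gauge, about 0.25 kg, upright in the stand, its flange on the stand's top; lift 60 mm straight up to clear. Origin: on its axis, underside of the flange; z up. Above: flange 42 mm across (0 to 7 mm), round dial housing 52 mm across (gauge y), 26 mm thick (x), to 58 mm, white face to +x, then the orange grip. Below: 24 mm nose to -36 mm, brass plunger to -54 mm.
- gauge_grip (a point): Middle of the gauge's orange square grip, on its axis 86 mm above the gauge's origin. The grip is 28 by 28 mm, its faces across the gauge's x and y, from 57 to 115 mm above the origin; nothing is above it.
- gauge_tip (a point): End of the round brass plunger tip (10 mm across), on the gauge's axis, 54 mm below the gauge's origin while the plunger is out; rises with the plunger.
- plunger (a joint): How far the gauge's plunger is pushed in, m: 0 fully out, 0.012 fully in. Spring: 1 N to start it moving, then 0.4 N per mm (half way, 6 mm, is 3.4 N).
- tape_roll: Bystander: yellow ring 76 mm across, 22 mm high, lying flat. Origin: centre of its underside.
- pin_jar: Bystander: small closed jar, 50 mm across, 55 mm high. Origin: centre of its underside.
- handle_scale: Bystander: terracotta-coloured handle blank lying flat, 34 (x) by 120 (y) by 12 mm. Origin: centre of its underside.

How it is judged (in metres and radians):
On the way, in this order (a step that is already met when the one before it is completed fails the run):
1. all three plugs are seated, one per well, and let go, with the gauge still in its stand (z of each of plug_marked, plug_green, plug_blue in the frame of carrier below 0.0085 m and angle between each of plug_marked, plug_green, plug_blue's own z axis and vertical below 0.12 rad and (horizontal distance between plug_marked and carrier_hole0 below 0.005 m or horizontal distance between plug_marked and carrier_hole1 below 0.005 m or horizontal distance between plug_marked and carrier_hole2 below 0.005 m) and (horizontal distance between plug_green and carrier_hole0 below 0.005 m or horizontal distance between plug_green and carrier_hole1 below 0.005 m or horizontal distance between plug_green and carrier_hole2 below 0.005 m) and (horizontal distance between plug_blue and carrier_hole0 below 0.005 m or horizontal distance between plug_blue and carrier_hole1 below 0.005 m or horizontal distance between plug_blue and carrier_hole2 below 0.005 m) and contact force between each of plug_marked, plug_green, plug_blue and the fingers below 0.2 N and distance of gauge from where it was at the start of the episode below 0.015 m), for 0.2 s.
2. the gauge is lifted clear of its stand in the fingers (contact force between gauge and the fingers above 1 N and contact force between gauge and stand below 0.2 N and distance of gauge from where it was at the start of the episode above 0.05 m), for 0.2 s.
At the end, for the whole second after the job is handed in: The plugs sit upright on the floors of three wells, untouched by the fingers; the fingers hold the gauge clear of stand and carrier, still, within 8 degrees of upright, its tip within 8 mm of the red spot's centre, plunger 3 to 10 mm in, pressing on the marked plug with 1.5 to 8 N (z of each of plug_marked, plug_green, plug_blue in the frame of carrier below 0.0085 m and angle between each of plug_marked, plug_green, plug_blue's own z axis and vertical below 0.12 rad and (horizontal distance between plug_marked and carrier_hole0 below 0.005 m or horizontal distance between plug_marked and carrier_hole1 below 0.005 m or horizontal distance between plug_marked and carrier_hole2 below 0.005 m) and (horizontal distance between plug_green and carrier_hole0 below 0.005 m or horizontal distance between plug_green and carrier_hole1 below 0.005 m or horizontal distance between plug_green and carrier_hole2 below 0.005 m) and (horizontal distance between plug_blue and carrier_hole0 below 0.005 m or horizontal distance between plug_blue and carrier_hole1 below 0.005 m or horizontal distance between plug_blue and carrier_hole2 below 0.005 m) and contact force between each of plug_marked, plug_green, plug_blue and the fingers below 0.2 N and contact force between gauge and the fingers above 1 N and contact force between gauge and stand below 0.2 N and horizontal distance between gauge_tip and plug_marked_top below 0.008 m and distance between gauge_tip and plug_marked_top below 0.0095 m and angle between gauge's own z axis and vertical below 0.14 rad and value of joint plunger between 0.003 and 0.01 m and contact force between gauge and plug_marked between 1.5 and 8 N and contact force between gauge and carrier below 0.2 N and linear speed of gauge below 0.02 m/s); the arm keeps its last pose, push and grip.
It fails at once if the gauge is pushed hard (over 15 N) onto a plug (contact force between gauge and plug_marked above 15 N or contact force between gauge and plug_green above 15 N or contact force between gauge and plug_blue above 15 N).
It fails at once if a bystander is moved more than 15 mm (distance of any of tape_roll, pin_jar, handle_scale from where it was at the start of the episode above 0.015 m).
It also fails if it takes over 67 s, if anything falls off the work surface, if the arm or the gripper's body presses on something with over 40 N, if the wrist force passes 120 N, or if a joint passes its speed limit or range.

## Working session

There is one attempt and no reset: what is moved stays moved. The work goes in short steps, Python scripts to look and compute and a tool call to move; the robot and the scene stay as the last step left them, time stands still between calls to the robot, and variables do not carry over. Pictures are saved under pics/ and viewed, and the job is handed in when it is done.

Besides the shell and the picture viewer there is one more tool, called after "Call:" in YAML: its name, and indented under it one key for each argument. drive_tool: Moves the arm, as the interface text tells. Its arguments: {"type":"object","properties":{"commands":{"type":"string"},"gripper":{"type":"number"}},"required":["commands"]}

```bash
mkdir -p pics; python3 - <<'E'
from workcell import telemetry, imaging
import cv2,numpy as np
s=telemetry.sense();print({k:np.round(v,2).tolist() for k,v in s.items()})
for n in("side","top"):
    p,d=imaging.capture(n);cv2.imwrite(f"pics/{n}0.png",p);np.save(f"{n}0.npy",d);print(n,imaging.camera_info(n))
E
```

```text
{'clock': 0.0, 'joint_positions': [63.45, 33.93, 2.77, 92.24, -1.91, 54.01, -1.93], 'dq': [0.02, -0.13, 0.02, 0.05, 0.02, -0.08, 0.03], 'joint_torque': [0.0, -54.87, 1.55, -19.81, 0.01, 0.01, 0.0], 'ee_pos': [261.73, -675.23, 230.13], 'ee_rot': [[-0.0, 0.93, 0.36], [0.0, 0.36, -0.93], [-1.0, -0.0, -0.0]], 'wrist_force': [0.17, 0.88, -0.3], 'torque': [-0.03, 0.02, 0.05], 'finger_gap': 85.55}
side {'fx': 479.27478065626264, 'fy': 479.27478065626264, 'cx': 250.39722325639426, 'cy': 191.5432922502452, 'R': array([[ 0.97795978, -0.20859828,  0.00902373],
       [-0.11973956, -0.59572511, -0.79421284],
       [ 0.1710471 ,  0.77562771, -0.60757266]]), 't': array([-569.37131153,  160.82839735, 1091.27607903])}
top {'fx': 470.85233821483473, 'fy': 470.85233821483473, 'cx': 263.570077829334, 'cy': 184.23481649703166, 'R': array([[ 0.01867942, -0.99978632,  0.008854  ],
       [-0.99713569, -0.01927757, -0.07313545],
       [ 0.07329051, -0.00746251, -0.99728271]]), 't': array([3.85031949e-01, 5.95432083e+02, 1.35767547e+03])}
```

View pics/side0.png

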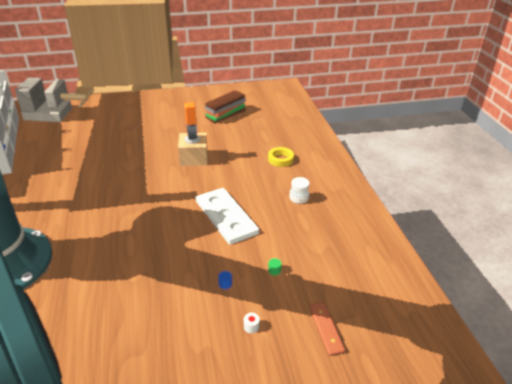

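View pics/top0.png

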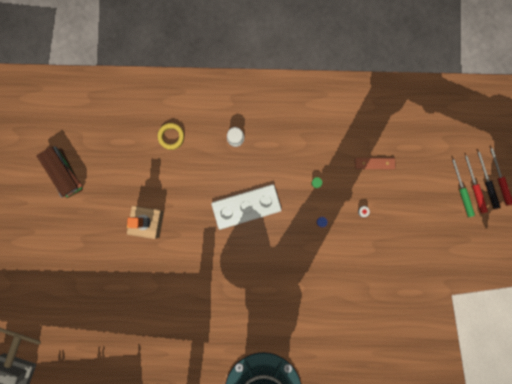

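```bash
python3 - <<'E'
import cv2,numpy as np
t=cv2.imread("pics/top0.png");s=cv2.imread("pics/side0.png")
c=t[110:250,110:410];cv2.imwrite("pics/c1.png",cv2.resize(c,None,fx=2.6,fy=2.6,interpolation=cv2.INTER_CUBIC))
c=s[90:360,160:360];cv2.imwrite("pics/c2.png",cv2.resize(c,None,fx=2.2,fy=2.2,interpolation=cv2.INTER_CUBIC))
c=t[180:245,115:290];cv2.imwrite("pics/c3.png",cv2.resize(c,None,fx=4.5,fy=4.5,interpolation=cv2.INTER_CUBIC))
E
```

```text
(no output)
```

View pics/c1.png

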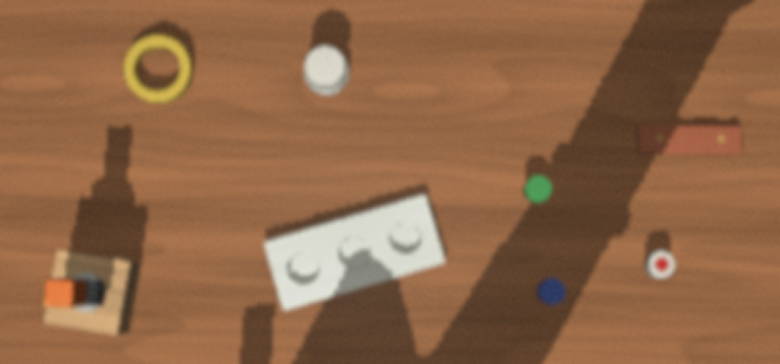

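View pics/c2.png

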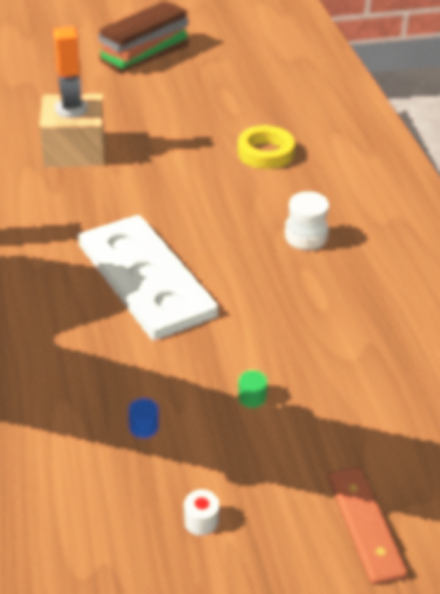

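View pics/c3.png

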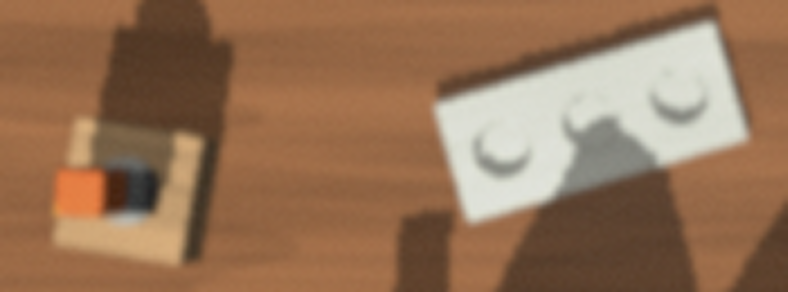

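```bash
cat > h.py <<'E'
import cv2,numpy as np
from workcell import imaging
I={n:imaging.camera_info(n) for n in("side","top")}
def ray(n,u,v,z):
    c=I[n];R=np.array(c["R"]);t=np.array(c["t"])
    o=-R.T@t;d=R.T@np.array([(u-c["cx"])/c["fx"],(v-c["cy"])/c["fy"],1])
    return o+d*(z-o[2])/d[2]
def proj(n,X):
    c=I[n];p=np.array(c["R"])@np.array(X)+c["t"];return c["fx"]*p[0]/p[2]+c["cx"],c["fy"]*p[1]/p[2]+c["cy"]
def depthpts(n,d,m):
    c=I[n];v,u=np.nonzero(m&(d>0));z=d[v,u]
    P=np.stack([(u-c["cx"])/c["fx"]*z,(v-c["cy"])/c["fy"]*z,z],1)
    return (P-c["t"])@np.array(c["R"])
def comp(m,x,y):
    n,l,s,c=cv2.connectedComponentsWithStats(m.astype(np.uint8))
    i=min(range(1,n),key=lambda i:np.hypot(*(c[i]-[x,y]))-(s[i,4]>8)*5)
    return l==i,c[i],s[i]
E
python3 - <<'E'
from h import *
def masks(p):
    h=cv2.cvtColor(p,cv2.COLOR_BGR2HSV);H,S,V=[h[...,i].astype(int) for i in range(3)]
    return dict(green=(H>45)&(H<80)&(S>110),blue=(H>105)&(H<130)&(S>110),red=((H<6)|(H>174))&(S>150)&(V>120),
      white=(S<70)&(V>110),orange=(H>4)&(H<14)&(S>200)&(V>180))
seeds=dict(top=dict(green=(317,183),blue=(322,222),red=(364,212),white=(247,206),orange=(133,223),plugw=(364,212)),
 side=dict(green=(275,267),blue=(225,280),red=(252,320),white=(227,215),orange=(190,112),plugw=(252,323)))
for n in("top","side"):
    p=cv2.imread(f"pics/{n}0.png");d=np.load(f"{n}0.npy");M=masks(p);M["plugw"]=M["white"]|M["red"]
    for k,s in seeds[n].items():
        m,c,st=comp(M[k],*s)
        P=depthpts(n,d,m)
        z={"green":13,"blue":13,"plugw":13,"red":26,"white":16,"orange":150}[k]
        print(n,k,c.round(1),st,"ray",ray(n,*c,z).round(1),"depth med",np.median(P,0).round(1),"z range",np.percentile(P[:,2],[5,50,95]).round(1))
        if k=="white":
            ct=max(cv2.findContours(m.astype(np.uint8),0,2)[0],key=cv2.contourArea)
            W=np.array([ray(n,*q[0],16)[:2] for q in ct],np.float32)
            print(cv2.minAreaRect(W), cv2.boxPoints(cv2.minAreaRect(W)).round(1).tolist())
E
```

```text
top green [316.7 182.2] [312 178  10  10  68] ray [ 604.9 -145.2   13. ] depth med [ 604.3 -144.    25.6] z range [21.4 25.6 29.7]
top blue [321.7 221.6] [318 218   9   8  55] ray [ 489.3 -161.    13. ] depth med [ 488.4 -159.6   26.7] z range [20.4 26.7 30. ]
top red [364.2 211.2] [363 210   3   3   6] ray [ 522.  -282.8   26. ] depth med [ 522.3 -281.9   27.9] z range [26.1 27.9 31.6]
top white [245.9 206.3] [ 211  184   70   46 1923] ray [529.8  62.3  16. ] depth med [529.7  62.3  15.1] z range [ 1.3 15.1 20.8]
((529.3892822265625, 61.647613525390625), (86.92628479003906, 194.75094604492188), 17.64455795288086) [[458.5, 141.3000030517578], [517.5, -44.29999923706055], [600.2999877929688, -18.0], [541.2999877929688, 167.60000610351562]]Traceback (most recent call last):
  File "<stdin>", line 11, in <module>
  File "h.py", line 16, in comp
    i=min(range(1,n),key=lambda i:np.hypot(*(c[i]-[x,y]))-(s[i,4]>8)*5)
ValueError: min() iterable argument is empty
```

```bash
cat >> h.py <<'E'
def masks(p):
    h=cv2.cvtColor(p,cv2.COLOR_BGR2HSV);H,S,V=[h[...,i].astype(int) for i in range(3)]
    M=dict(green=(H>45)&(H<80)&(S>110),blue=(H>105)&(H<130)&(S>110),red=((H<6)|(H>174))&(S>130)&(V>120),
      white=(S<70)&(V>110),orange=(H>3)&(H<16)&(S>170)&(V>180))
    M["plugw"]=((S<70)&(V>90))|M["red"];return M
E
python3 - <<'E'
from h import *
seeds=dict(top=dict(orange=(133,223),plugw=(364,212)),
 side=dict(green=(275,267),blue=(225,280),red=(252,320),white=(227,215),orange=(190,112),plugw=(252,323)))
for n in("top","side"):
    p=cv2.imread(f"pics/{n}0.png");d=np.load(f"{n}0.npy");M=masks(p)
    if n=="top": print(cv2.cvtColor(p,cv2.COLOR_BGR2HSV)[223,127:148].tolist())
    for k,s in seeds[n].items():
        m,c,st=comp(M[k],*s)
        P=depthpts(n,d,m)
        z={"green":13,"blue":13,"plugw":13,"red":26,"white":16,"orange":179}[k]
        print(n,k,c.round(1),st,"ray",ray(n,*c,z).round(1),"depth med",np.median(P,0).round(1),"z range",np.percentile(P[:,2],[5,50,95]).round(1))
        if k in("white","orange"):
            ct=max(cv2.findContours(m.astype(np.uint8),0,2)[0],key=cv2.contourArea)
            W=np.array([ray(n,*q[0],z)[:2] for q in ct],np.float32)
            print(cv2.minAreaRect(W), cv2.boxPoints(cv2.minAreaRect(W)).round(1).tolist())
# carrier from depth, both views, and stand
for n in("top","side"):
    d=np.load(f"{n}0.npy");P=depthpts(n,d,np.ones_like(d,bool))
    for nm,zr,c,r in(("carrier",(12,20),(529,62),130),("stand",(58,70),(500,360),80),("gauge",(170,190),(500,360),80),("bench",(-20,20),(500,-500),100)):
        q=P[(P[:,2]>zr[0])&(P[:,2]<zr[1])&(np.hypot(P[:,0]-c[0],P[:,1]-c[1])<r)]
        if len(q)>3: print(n,nm,len(q),q.mean(0).round(1),np.median(q[:,2]).round(1),cv2.minAreaRect(q[:,:2].astype(np.float32)))
E
```

```text
[[11, 170, 195], [11, 179, 222], [11, 179, 228], [11, 181, 228], [11, 179, 229], [11, 179, 228], [11, 178, 229], [11, 179, 229], [11, 177, 229], [11, 181, 224], [10, 183, 189], [11, 188, 126], [10, 192, 81], [11, 185, 73], [10, 172, 74], [10, 156, 67], [11, 64, 56], [0, 5, 53], [90, 9, 55], [90, 5, 53], [0, 0, 44]]
top orange [132.2 222. ] [127 218  11   9  91] ray [479.8 349.  179. ] depth med [479.8 348.9 179.8] z range [176.  179.8 183.2]
((479.7952575683594, 349.5469970703125), (20.523773193359375, 25.877283096313477), 1.0711925029754639) [[469.29998779296875, 362.29998779296875], [469.79998779296875, 336.3999938964844], [490.29998779296875, 336.79998779296875], [489.79998779296875, 362.70001220703125]]
top plugw [363.6 211.1] [358 206  12  11  92] ray [ 522.6 -284.    13. ] depth med [ 522.3 -281.6   25. ] z range [-1.7 25.  29.5]
side green [274.4 266.3] [269 259  12  16 175] ray [ 605.1 -149.5   13. ] depth med [ 603.2 -156.9   22.8] z range [ 2.7 22.8 26.6]
side blue [224.6 279.7] [219 272  12  17 180] ray [ 489.5 -166.2   13. ] depth med [ 488.5 -174.    23.3] z range [ 4.7 
[... 1440 characters left out ...]
 500.  -500.8    0. ] -0.2 ((499.82916259765625, -499.9297180175781), (197.95675659179688, 198.75787353515625), 74.39945220947266)
side carrier 1283 [531.   50.3  15.1] 15.1 ((530.4895629882812, 55.858070373535156), (82.55838775634766, 194.40892028808594), 17.528030395507812)
side stand 352 [479.7 334.7  63.2] 63.0 ((480.63037109375, 342.7288513183594), (88.0856704711914, 79.8019790649414), 81.23092651367188)
side gauge 69 [480.7 337.8 176.5] 177.3 ((480.25042724609375, 341.0671081542969), (27.905109405517578, 30.86224365234375), 2.1389100551605225)
side bench 169 [ 518.8 -407.9   -0.6] -0.6 ((518.5160522460938, -407.3964538574219), (10.526227951049805, 79.16349029541016), 78.36585235595703)
```

Call:
drive_tool:
  commands: "0.0285 0.044 -0.01 -0.3;0.0285 0.044 -0.01 -0.3;0.0285 0.044 -0.01 -0.3;0.0285 0.044 -0.01 -0.3;0.0285 0.044 -0.01 -0.3;0.0285 0.044 -0.01 -0.3;0.0285 0.044 -0.01 -0.3;0.0285 0.044 -0.01 -0.3;0.0285 0.044 -0.01 -0.3;0.0285 0.044 -0.01 -0.3;0.0285 0.044 -0.01 -0.3;0.0285 0.044 -0.01 -0.3"
  gripper: 0

```text
clock: 1.6
ee_pos: [604.6, -146.5, 110.7]
ee_rot: [[-0.001, 0.953, 0.302], [-0.0, 0.302, -0.953], [-1.0, -0.001, -0.0]]
wrist_force: [-0.0, -1.3, 0.5]
finger_gap: 85.0
```

Call:
drive_tool:
  commands: "0 0 -0.045 0;0 0 -0.045 0;0 0 -0.013 0;0 0 0 0"

```text
clock: 2.1
ee_pos: [603.5, -148.2, 7.8]
ee_rot: [[-0.002, 0.953, 0.302], [0.0, 0.302, -0.953], [-1.0, -0.001, -0.001]]
wrist_force: [-0.6, -0.3, 0.6]
finger_gap: 85.3
```

Call:
drive_tool:
  commands: "0 0 0 0;0 0 0 0;0 0 0 0;0 0 0 0;0 0 0 0;0 0 0 0"
  gripper: 1

```text
clock: 2.85
ee_pos: [604.9, -148.2, 9.7]
ee_rot: [[0.002, 0.953, 0.302], [-0.0, 0.302, -0.953], [-1.0, 0.002, 0.001]]
wrist_force: [-1.3, -0.5, 5.0]
finger_gap: 27.7
```

```bash
cat > look.py <<'E'
import sys
from h import *
from workcell import telemetry
n,tag,x0,y0,x1,y1=sys.argv[1:3]+[*map(int,sys.argv[3:7])] if 0 else (sys.argv[1],sys.argv[2],*map(int,sys.argv[3:7]))
p,d=imaging.capture(n);cv2.imwrite(f"pics/{tag}_full.png",p);np.save(f"{tag}.npy",d)
c=p[y0:y1,x0:x1];f=min(780/c.shape[1],580/c.shape[0]);cv2.imwrite(f"pics/{tag}.png",cv2.resize(c,None,fx=f,fy=f,interpolation=cv2.INTER_CUBIC))
s=telemetry.sense();print(s["clock"],np.round(s["ee_pos"],1),np.round(s["wrist_force"],1),s["finger_gap"])
E
python3 look.py side s1 220 200 330 290
```

```text
2.9 [ 604.8 -148.2    9.7] [-1.  -0.5  6.1] 27.65805098358835
```

View pics/s1.png

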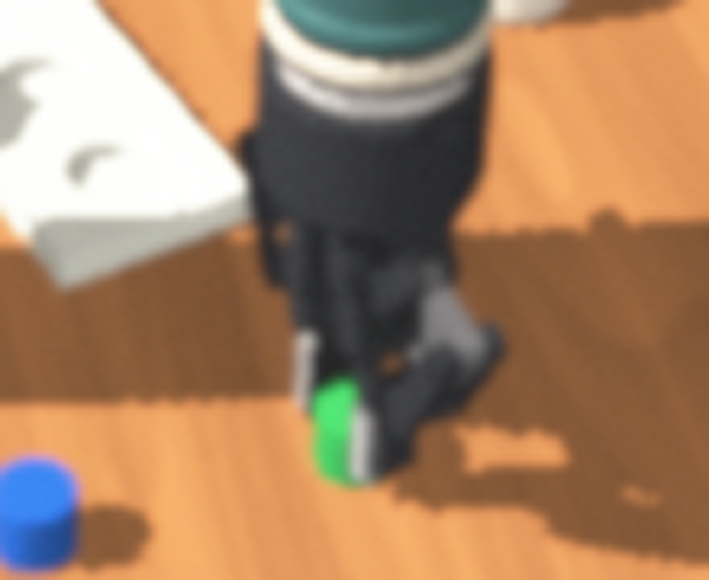

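Call:
drive_tool:
  commands: "0 0 0.003 0;0 0 0 0;0 0 0 0;0 0 0 10;0 0 0 10;0 0 0 10;0 0 0 10;0 0 0 10;0 0 0 10;0 0 0 10;0 0 0 10;0 0 0 10"
  gripper: 0

```text
clock: 4.4
ee_pos: [603.8, -148.2, 11.0]
ee_rot: [[-0.0, -0.307, 0.952], [-0.0, 0.952, 0.307], [-1.0, 0.0, -0.0]]
wrist_force: [0.2, -0.5, -0.1]
finger_gap: 85.5
```

Call:
drive_tool:
  commands: "0 0 0 0;0 0 0 0;0 0 0 0;0 0 0 0;0 0 0 0;0 0 0 0"
  gripper: 1

```text
clock: 5.15
ee_pos: [604.5, -147.8, 11.7]
ee_rot: [[0.001, -0.302, 0.953], [-0.0, 0.953, 0.302], [-1.0, -0.0, 0.001]]
wrist_force: [-0.7, 0.4, 3.8]
finger_gap: 27.7
```

```bash
python3 look.py side s2 220 200 330 290
```

```text
5.2 [ 604.4 -147.9   11.6] [-0.8  0.6  3.7] 27.140779987383723
```

View pics/s2.png

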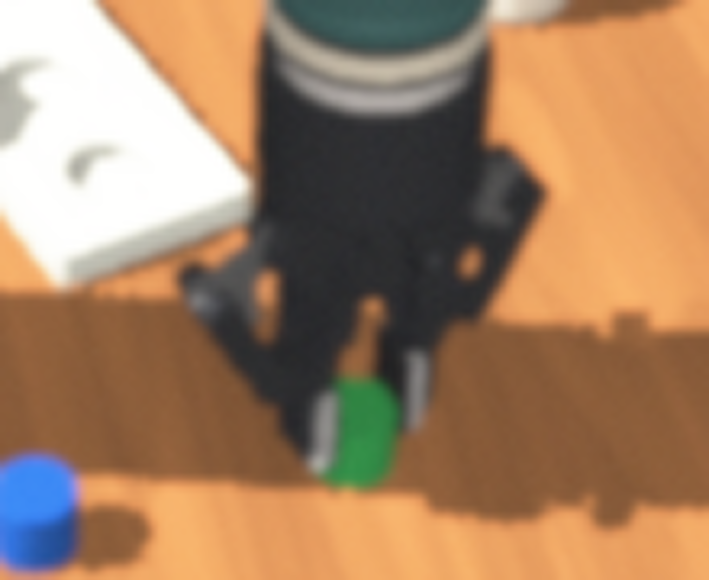

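```bash
python3 - <<'E'
from h import *
for f in("side0","s1_full","s2_full"):
    p=cv2.imread(f"pics/{f}.png");h=cv2.cvtColor(p,cv2.COLOR_BGR2HSV).astype(int)
    m=(h[...,0]>45)&(h[...,0]<80)&(h[...,1]>110)
    m,c,st=comp(m,275,267);print(f,c,st)
    b=p[250:282,260:290].astype(int);g=(b[...,1]-b[...,2])
    print("rows>40:",[ (250+i,int((r>40).sum())) for i,r in enumerate(g) if (r>40).any()][::15], "cols",[260+j for j in range(30) if (g[:,j]>40).any()])
    if f!="side0":
        for r in (262,266,270): print(r,g[r-250].tolist())
print(proj("side",(604.4,-147.9,0)),proj("side",(604.4,-147.9,26)),proj("side",(604.4,-147.9,13)))
E
```

```text
side0 [274.41142857 266.32      ] [269 259  12  16 175]
rows>40: [(258, 2), (273, 9)] cols [268, 269, 270, 271, 272, 273, 274, 275, 276, 277, 278, 279, 280]
s1_full [271.34567901 265.58024691] [269 258   7  17  81]
rows>40: [(258, 2), (273, 4)] cols [268, 269, 270, 271, 272, 273, 274, 275]
262 [-71, -72, -75, -75, -72, -57, -36, -6, 58, 126, 146, 148, 147, 138, 100, 43, 9, 1, 0, 1, 1, 0, 1, 1, 0, 0, 1, 0, 0, 0]
266 [-74, -75, -75, -74, -75, -74, -71, -58, -3, 83, 136, 146, 143, 119, 56, 11, -1, -3, -2, -1, 0, 1, 2, -3, -14, -28, -37, -40, -42, -45]
270 [-75, -75, -74, -74, -74, -74, -69, -52, 7, 86, 130, 133, 123, 85, 31, 4, -2, -3, -1, -1, -1, 0, -2, -12, -27, -41, -46, -46, -47, -46]
s2_full [276.32575758 266.51515152] [271 259  11  16 132]
rows>40: [(259, 6), (274, 7)] cols [271, 272, 273, 274, 275, 276, 277, 278, 279, 280, 281]
262 [-27, -18, -13, -6, -1, 0, 0, 1, 0, 0, -1, 5, 28, 65, 82, 84, 84, 84, 85, 81, 68, 43, 11, -1, -4, -7, -22, -38, -44, -45]
266 [-41, -40, -35, -21, -7, -1, 1, 0, -2, -2, -1, 4, 31, 68, 82, 84, 85, 86, 86, 82, 71, 41, 2, -17, -27, -36, -45, -47, -47, -45]
270 [-42, -41, -42, -40, -39, -33, -19, -9, -3, -3, 0, 12, 47, 80, 90, 92, 92, 91, 87, 75, 43, -4, -37, -44, -47, -47, -47, -48, -48, -47]
(np.float64(273.72286413460415), np.float64(269.90254478019244)) (np.float64(274.17479382606473), np.float64(261.76552336880366)) (np.float64(273.94716414920975), np.float64(265.8640094595276))
```

Call:
drive_tool:
  commands: "0 0 0.002 0;0 0 0 0;0 0 0.03 0;0 0 0.05 0;-0.021 -0.0345 0.01 0;-0.021 -0.0345 0 0;-0.021 -0.0345 0 0;-0.021 -0.0345 0 0;0 0 0 0"
  gripper: 0

```text
clock: 6.32
ee_pos: [516.6, -290.4, 102.5]
ee_rot: [[-0.003, -0.295, 0.955], [-0.002, 0.955, 0.295], [-1.0, -0.001, -0.004]]
wrist_force: [0.1, 0.2, -1.3]
finger_gap: 85.3
```

```bash
python3 look.py top t3 110 110 410 260;python3 look.py side s3 160 90 360 360
```

```text
6.375 [ 518.6 -287.7  102.9] [ 0.9  0.6 -0.2] 85.16111670628271
6.425 [ 519.9 -285.9  103.1] [-0.4  0.6  0.2] 85.48852419191341
```

View pics/t3.png

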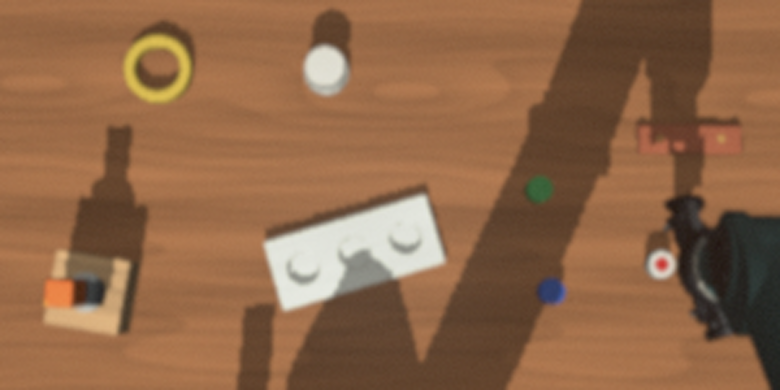

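View pics/s3.png

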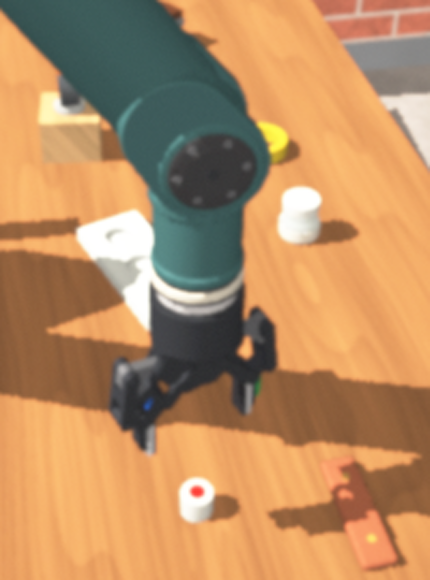

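```bash
python3 - <<'E'
from h import *
for f,df in(("top0","top0"),("t3_full","t3")):
    p=cv2.imread(f"pics/{f}.png").astype(np.float32);d=np.load(df+".npy")
    # sub-pixel weights: greenness / blueness relative
    for nm,ch,s in(("green",1,(317,182)),("blue",0,(322,222))):
        oth=[i for i in range(3) if i!=ch]
        if nm=="green": w=p[...,1]-p[...,2]
        else: w=p[...,0]-p[...,2]
        v0,u0=s[1]-9,s[0]-9;w=w[v0:v0+19,u0:u0+19];w=w-np.median(w);w[w<0.25*w.max()]=0
        w=np.minimum(w,0.6*w.max())
        yy,xx=np.mgrid[v0:v0+19,u0:u0+19];c=(xx*w).sum()/w.sum(),(yy*w).sum()/w.sum()
        print(f,nm,np.round(c,2),ray("top",*c,14).round(1))
    P=depthpts("top",d,np.ones_like(d,bool))
    for nm,c in(("green",(605,-145)),("blue",(489,-160)),("mark",(522,-283))):
        q=P[(P[:,2]>15)&(P[:,2]<36)&(np.hypot(P[:,0]-c[0],P[:,1]-c[1])<28)]
        print(nm,len(q),q.mean(0).round(1),cv2.minEnclosingCircle(q[:,:2].astype(np.float32)))
    q=P[(P[:,2]>11)&(P[:,2]<22)&(np.hypot(P[:,0]-528,P[:,1]-62)<125)]
    print("car",cv2.minAreaRect(q[:,:2].astype(np.float32)))
E
```

```text
top0 green [316.68 182.2 ] [ 604.9 -144.9   14. ]
top0 blue [321.73 221.64] [ 489.2 -160.9   14. ]
green 84 [ 603.4 -142.5   25.7] ((603.7894287109375, -142.75009155273438), 14.83520221710205)
blue 84 [ 489.  -159.6   25.6] ((488.0527038574219, -159.8755645751953), 15.03277587890625)
mark 87 [ 521.  -281.3   25.9] ((521.1978149414062, -281.6167297363281), 15.471752166748047)
car ((528.4583129882812, 62.5733528137207), (80.02684783935547, 189.84054565429688), 17.771142959594727)
t3_full green [316.94 182.38] [ 604.4 -145.7   14. ]
t3_full blue [321.69 221.58] [ 489.4 -160.8   14. ]
green 85 [ 603.  -143.9   26.2] ((602.9346313476562, -144.44775390625), 14.911173820495605)
blue 84 [ 489.  -159.5   26. ] ((488.7348937988281, -160.25111389160156), 14.994139671325684)
mark 89 [ 521.  -281.    26.4] ((520.9705810546875, -282.1923828125), 15.102537155151367)
car ((548.5247802734375, 69.01173400878906), (122.14928436279297, 189.82347106933594), 17.74395751953125)
```

Call:
drive_tool:
  commands: "0.002 0.0005 -0.04 0;0 0 -0.04 0;0 0 -0.014 0;0 0 0 0;0 0 0 0"

```text
clock: 7.05
ee_pos: [523.4, -285.3, 10.5]
ee_rot: [[0.002, -0.303, 0.953], [-0.001, 0.953, 0.303], [-1.0, -0.001, 0.002]]
wrist_force: [-0.1, 0.4, -0.3]
finger_gap: 85.2
```

Call:
drive_tool:
  commands: "0 0 0 0;0 0 0 0;0 0 0 0;0 0 0 0;0 0 0 0;0 0 0 0"
  gripper: 1

```text
clock: 7.8
ee_pos: [522.4, -285.8, 10.1]
ee_rot: [[0.001, -0.302, 0.953], [-0.001, 0.953, 0.302], [-1.0, -0.001, 0.0]]
wrist_force: [-0.5, 0.6, 5.6]
finger_gap: 27.4
```

Call:
drive_tool:
  commands: "0 0 0.025 0;0 0 0.035 0;-0.001 0.04 0 0;-0.001 0.042 0 0;-0.001 0.046 0 0;-0.001 0.046 0 0;-0.001 0.046 0 0;-0.001 0.046 0 0;-0.001 0.046 0 0;-0.001 0.046 0 0;-0.003 0.043 0 0;0 0 0 0"

```text
clock: 9.3
ee_pos: [511.0, 120.9, 69.7]
ee_rot: [[0.001, -0.31, 0.951], [0.004, 0.951, 0.31], [-1.0, 0.003, 0.003]]
wrist_force: [-0.1, -0.1, -0.1]
finger_gap: 27.3
```

Call:
drive_tool:
  commands: "0 0 0 0;0 0 0 0"

```text
clock: 9.55
ee_pos: [511.0, 113.6, 69.2]
ee_rot: [[-0.001, -0.3, 0.954], [-0.001, 0.954, 0.3], [-1.0, -0.001, -0.001]]
wrist_force: [0.1, -0.7, 0.1]
finger_gap: 27.8
```

```bash
python3 look.py side s4 150 120 290 260
```

```text
9.6 [511.1 113.7  69.2] [-0.3 -0.2  0.3] 27.86863876483837
```

View pics/s4.png

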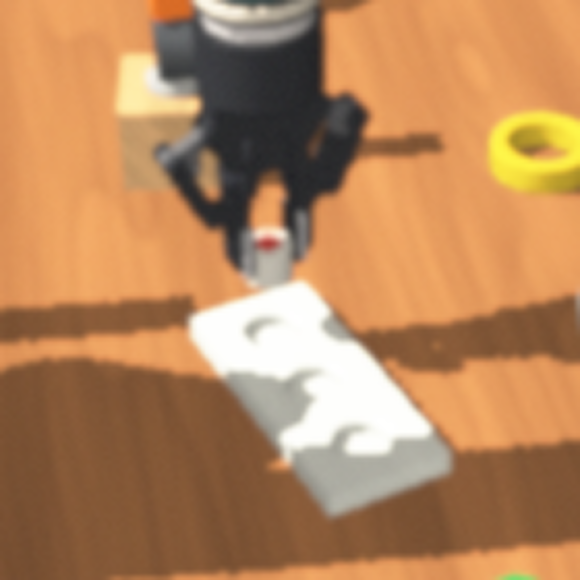

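Call:
drive_tool:
  commands: "0.0005 0.0026 -0.02 0;0 0 -0.015 0;0 0 -0.005 0;0 0 0 0;0 0 0 0"

```text
clock: 10.22
ee_pos: [511.8, 118.1, 29.6]
ee_rot: [[0.001, -0.302, 0.953], [0.0, 0.953, 0.302], [-1.0, -0.0, 0.001]]
wrist_force: [-0.1, 0.7, -0.7]
finger_gap: 27.8
```

```bash
python3 look.py side s5 150 140 290 260
```

```text
10.275 [511.8 118.2  29.7] [-0.4 -0.8 -0.1] 27.82088468992763
```

View pics/s5.png

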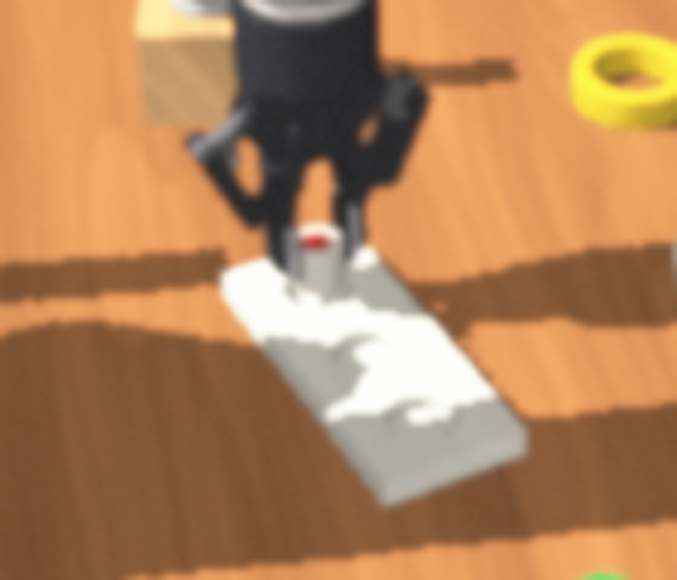

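Call:
drive_tool:
  commands: "0 -0.0019 0 0;0 0 0 0;0 0 -0.005 0;0 0 -0.004 0;0 0 0 0;0 0 0 0"

```text
clock: 11.02
ee_pos: [511.5, 116.3, 20.2]
ee_rot: [[-0.0, -0.302, 0.953], [-0.0, 0.953, 0.302], [-1.0, 0.0, -0.0]]
wrist_force: [-0.1, 0.3, -0.4]
finger_gap: 27.6
```

Call:
drive_tool:
  commands: "0 0 -0.003 0;0 0 0 0;0 0 0 0"

```text
clock: 11.4
ee_pos: [511.5, 116.2, 17.3]
ee_rot: [[0.0, -0.302, 0.953], [-0.0, 0.953, 0.302], [-1.0, -0.0, 0.0]]
wrist_force: [0.1, 0.1, -0.7]
finger_gap: 27.4
```

```bash
python3 look.py side s6 150 140 290 260
```

```text
11.45 [511.5 116.2  17.3] [ 0.4  0.2 -0.2] 27.582835385096175
```

View pics/s6.png

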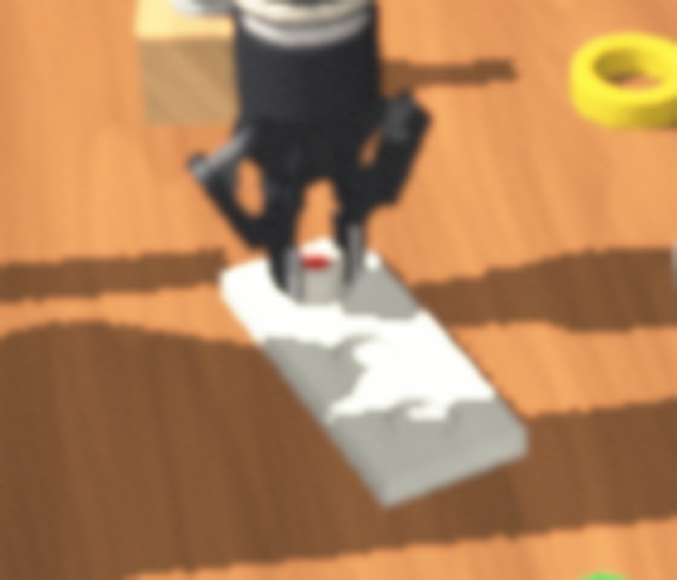

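Call:
drive_tool:
  commands: "0 0 0 0;0 0 0 0;0 0 0.03 0;0 0 0.04 0;-0.003 -0.04 0 0;-0.003 -0.04 0 0;-0.003 -0.04 0 0;-0.003 -0.04 0 0;-0.003 -0.04 0 0;-0.003 -0.04 0 0;-0.004 -0.0395 0 0;0 0 -0.02 0"
  gripper: 0

```text
clock: 12.95
ee_pos: [489.6, -168.5, 67.9]
ee_rot: [[0.002, -0.294, 0.956], [-0.003, 0.956, 0.294], [-1.0, -0.004, 0.001]]
wrist_force: [0.3, 0.6, -0.0]
finger_gap: 85.6
```

Call:
drive_tool:
  commands: "0 0 -0.015 0;0 0 0 0;0 0 0 0"

```text
clock: 13.32
ee_pos: [489.9, -162.3, 52.5]
ee_rot: [[0.0, -0.304, 0.953], [0.0, 0.953, 0.304], [-1.0, 0.0, 0.0]]
wrist_force: [0.8, -0.3, -0.4]
finger_gap: 85.2
```

```bash
python3 look.py top t7 180 160 360 260;python3 look.py side s7 150 140 290 300
```

```text
13.375 [ 490.  -162.5   52.7] [ 0.2 -0.3  0.7] 85.49746820820157
13.425 [ 490.  -162.7   52.8] [-0.2 -0.4 -0.2] 84.96923844781834
```

View pics/t7.png

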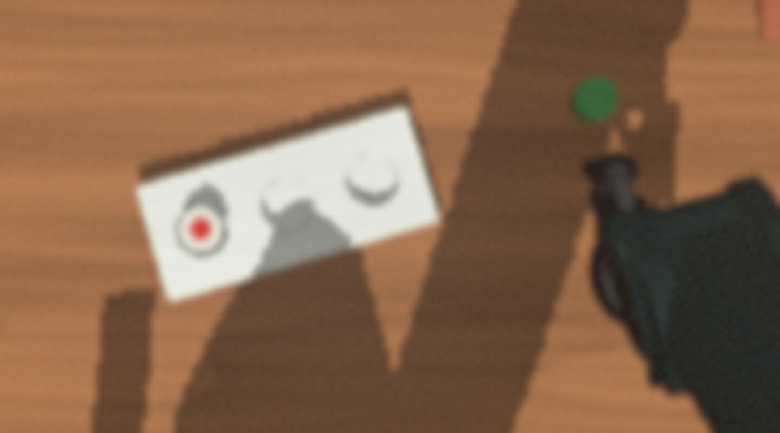

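View pics/s7.png

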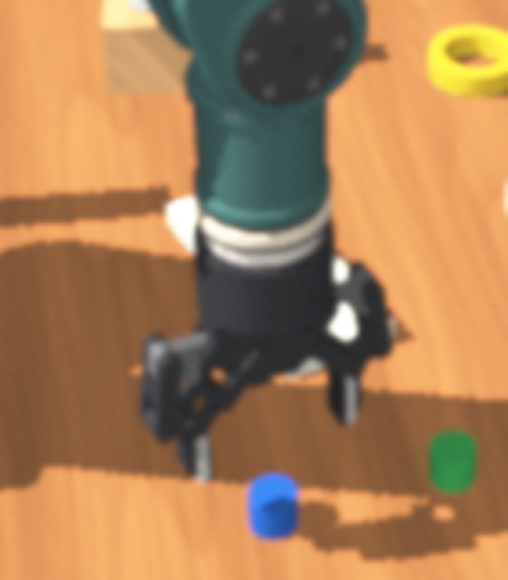

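Call:
drive_tool:
  commands: "0 -0.0005 -0.02 0;0 0 -0.02 0;0 0 -0.003 0;0 0 0 0"

```text
clock: 13.92
ee_pos: [489.9, -163.6, 9.7]
ee_rot: [[0.0, -0.303, 0.953], [-0.0, 0.953, 0.303], [-1.0, -0.0, 0.0]]
wrist_force: [-0.3, -0.6, 1.2]
finger_gap: 85.1
```

Call:
drive_tool:
  commands: "0 0 0 0;0 0 0 0;0 0 0 0;0 0 0 0;0 0 0 0;0 0 0 0"
  gripper: 1

```text
clock: 14.68
ee_pos: [489.7, -164.0, 10.0]
ee_rot: [[0.001, -0.302, 0.953], [-0.001, 0.953, 0.302], [-1.0, -0.001, 0.0]]
wrist_force: [0.3, 0.3, 4.7]
finger_gap: 28.1
```

Call:
drive_tool:
  commands: "0 0 0.02 0;0 0 0.025 0;0.006 0.03 0.01 0;0.007 0.04 0 0;0.007 0.04 0 0;0.007 0.04 0 0;0.007 0.04 0 0;0.006 0.033 0 0;0 0 0 0;0 0 0 0;0 0 0 0"

```text
clock: 16.05
ee_pos: [529.1, 57.3, 64.1]
ee_rot: [[-0.001, -0.3, 0.954], [-0.001, 0.954, 0.3], [-1.0, -0.001, -0.001]]
wrist_force: [-0.6, 0.2, -0.8]
finger_gap: 27.5
```

Call:
drive_tool:
  commands: "0.0003 0.001 -0.02 0;0 0 -0.012 0;0 0 0 0;0 0 0 0;0 0 0 0"

```text
clock: 16.68
ee_pos: [530.2, 60.2, 32.8]
ee_rot: [[0.001, -0.302, 0.953], [0.0, 0.953, 0.302], [-1.0, -0.0, 0.001]]
wrist_force: [0.2, 0.3, 0.5]
finger_gap: 27.8
```

Call:
drive_tool:
  commands: "-0.0003 -0.001 0 0;0 0 -0.006 0;0 0 -0.006 0;0 0 0 0;0 0 0 0"

```text
clock: 17.3
ee_pos: [529.5, 59.3, 20.1]
ee_rot: [[-0.0, -0.302, 0.953], [-0.0, 0.953, 0.302], [-1.0, 0.0, -0.0]]
wrist_force: [0.1, 0.0, 0.3]
finger_gap: 27.8
```

Call:
drive_tool:
  commands: "0 0 -0.003 0;0 0 0 0;0 0 0 0"

```text
clock: 17.68
ee_pos: [529.6, 59.2, 17.3]
ee_rot: [[0.0, -0.302, 0.953], [-0.0, 0.953, 0.302], [-1.0, -0.0, 0.0]]
wrist_force: [-0.7, 0.2, 0.2]
finger_gap: 27.9
```

Call:
drive_tool:
  commands: "0 0 0 0;0 0 0 0;0 0 0.03 0;0 0 0.03 0;0.0125 -0.034 0 0;0.0125 -0.035 0 0;0.0125 -0.035 0 0;0.0125 -0.035 0 0;0.0125 -0.034 0 0;0.0125 -0.034 0 0;0 0 -0.02 0;0 0 0 0"
  gripper: 0

```text
clock: 19.18
ee_pos: [602.5, -146.9, 55.5]
ee_rot: [[-0.004, -0.302, 0.953], [0.001, 0.953, 0.303], [-1.0, 0.002, -0.004]]
wrist_force: [-0.0, 0.9, 0.5]
finger_gap: 85.3
```

Call:
drive_tool:
  commands: "0 0 -0.01 0;0 0 0 0;0 0 0 0"

```text
clock: 19.55
ee_pos: [604.6, -147.0, 47.5]
ee_rot: [[0.0, -0.303, 0.953], [0.0, 0.953, 0.303], [-1.0, 0.0, 0.0]]
wrist_force: [0.4, 0.6, -0.3]
finger_gap: 85.3
```

```bash
python3 look.py top t8 180 160 360 260
```

```text
19.6 [ 604.8 -147.2   47.6] [ 0.1  0.4 -0.3] 85.5725477936241
```

View pics/t8.png

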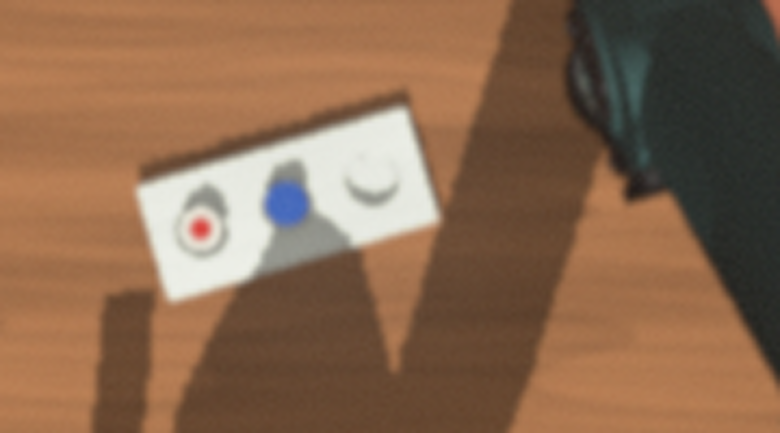

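Call:
drive_tool:
  commands: "0 -0.0005 -0.02 0;0 0 -0.018 0;0 0 0 0;0 0 0 0"

```text
clock: 20.1
ee_pos: [604.4, -148.1, 8.8]
ee_rot: [[-0.001, -0.302, 0.953], [0.0, 0.953, 0.302], [-1.0, 0.0, -0.001]]
wrist_force: [-0.1, -0.3, 0.0]
finger_gap: 85.5
```

Call:
drive_tool:
  commands: "0 0 0 0;0 0 0 0;0 0 0 0;0 0 0 0;0 0 0 0;0 0 0 0"
  gripper: 1

```text
clock: 20.85
ee_pos: [605.1, -148.3, 10.0]
ee_rot: [[0.001, -0.302, 0.953], [-0.0, 0.953, 0.302], [-1.0, -0.001, 0.001]]
wrist_force: [-0.9, -0.8, 6.0]
finger_gap: 27.9
```

Call:
drive_tool:
  commands: "0 0 0.02 0;0 0 0.025 0;-0.011 0.03 0.01 0;-0.012 0.03 0 0;-0.012 0.03 0 0;-0.011 0.03 0 0;-0.011 0.03 0 0;0 0 0 0;0 0 0 0;0 0 0 0"

```text
clock: 22.1
ee_pos: [548.0, 0.1, 64.5]
ee_rot: [[0.0, -0.3, 0.954], [-0.001, 0.954, 0.3], [-1.0, -0.001, 0.0]]
wrist_force: [-0.2, 0.3, 0.1]
finger_gap: 27.6
```

Call:
drive_tool:
  commands: "0 0 -0.015 0;0 0 -0.012 0;0 0 0 0;0 0 0 0;0 0 0 0"

```text
clock: 22.72
ee_pos: [547.8, 1.8, 37.5]
ee_rot: [[0.001, -0.302, 0.953], [0.0, 0.953, 0.302], [-1.0, -0.0, 0.001]]
wrist_force: [0.2, 0.1, -0.1]
finger_gap: 27.8
```

Call:
drive_tool:
  commands: "0 0.0003 -0.008 0;0 0 -0.008 0;0 0 -0.001 0;0 0 0 0;0 0 0 0"

```text
clock: 23.35
ee_pos: [547.7, 2.0, 20.4]
ee_rot: [[0.0, -0.302, 0.953], [0.0, 0.953, 0.302], [-1.0, -0.0, 0.0]]
wrist_force: [0.1, 0.8, -0.6]
finger_gap: 27.7
```

Call:
drive_tool:
  commands: "0 0 -0.003 0;0 0 0 0;0 0 0 0"

```text
clock: 23.72
ee_pos: [547.5, 2.0, 17.3]
ee_rot: [[-0.0, -0.302, 0.953], [-0.0, 0.953, 0.302], [-1.0, -0.0, -0.0]]
wrist_force: [0.8, 0.6, -0.3]
finger_gap: 27.8
```

Call:
drive_tool:
  commands: "0 0 0 0;0 0 0 0;0 0 0.03 0;0 0 0.055 0;0 0 0.06 0;0 0 0.055 0;-0.008 0.04 0 -4;-0.008 0.045 0 -4;-0.009 0.045 0 -4.5;-0.009 0.045 0 -4.5;-0.009 0.045 0 -4.5;-0.009 0.045 0 -4"
  gripper: 0

```text
clock: 25.22
ee_pos: [495.0, 268.2, 217.3]
ee_rot: [[0.0, 0.14, 0.99], [-0.0, 0.99, -0.14], [-1.0, -0.0, 0.0]]
wrist_force: [0.2, 0.8, 0.2]
finger_gap: 85.4
```

Call:
drive_tool:
  commands: "-0.008 0.04 0 0;-0.0075 0.038 0 0;0 0 0 0;0 0 0 0;0 0 0 0"

```text
clock: 25.85
ee_pos: [480.5, 343.1, 217.0]
ee_rot: [[-0.0, 0.14, 0.99], [-0.001, 0.99, -0.14], [-1.0, -0.002, 0.0]]
wrist_force: [0.9, -1.5, -0.3]
finger_gap: 85.3
```

```bash
python3 look.py top t9 100 150 300 260;python3 look.py side s9 130 40 290 260
python3 - <<'E'
from h import *
p=cv2.imread("pics/t9_full.png");d=np.load("t9.npy");P=depthpts("top",d,np.ones_like(d,bool))
for nm,c in(("h0",(546.4,5.7)),("h1",(528.2,62.8)),("h2",(510,120))):
    r=np.hypot(P[:,0]-c[0],P[:,1]-c[1]);q=P[(P[:,2]>23)&(r<22)]
    print(nm,len(q),q.mean(0).round(1),np.median(P[r<8,2]))
E
```

```text
25.9 [480.6 343.2 217.1] [-0.5 -0.2  0.6] 85.54324735651356
25.95 [480.6 343.5 217.2] [ 0.5 -0.7  0.1] 85.51921335854242
h0 82 [546.3   5.4  32.6] 33.181391310873934
h1 83 [528.4  62.7  32.2] 33.038595092991955
h2 84 [510.1 119.5  32.3] 34.22188885714237
```

View pics/t9.png

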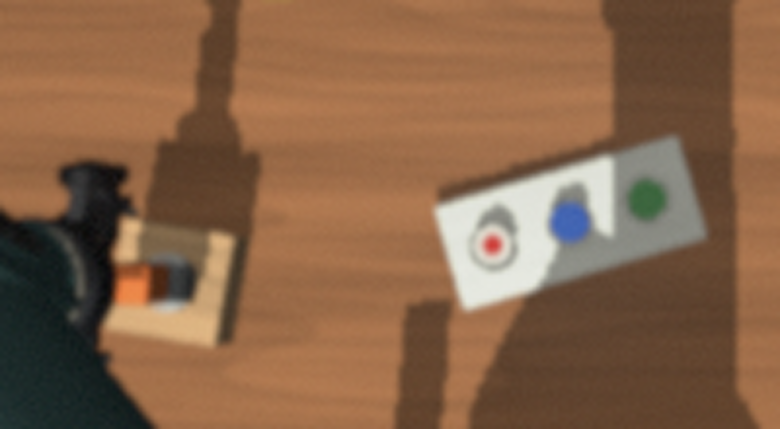

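View pics/s9.png

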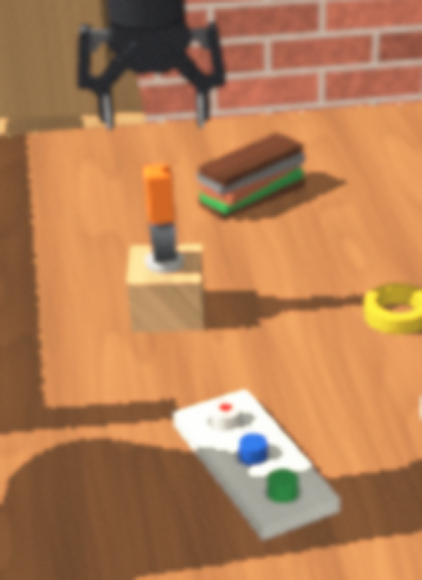

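Call:
drive_tool:
  commands: "0 0.0015 -0.03 0;0 0 -0.03 0;0 0 -0.026 0;0 0 0 0;0 0 0 0"

```text
clock: 26.58
ee_pos: [480.7, 346.6, 132.1]
ee_rot: [[0.001, 0.138, 0.99], [0.001, 0.99, -0.138], [-1.0, 0.001, 0.001]]
wrist_force: [-0.8, -0.7, 0.2]
finger_gap: 85.4
```

```bash
python3 look.py side s10 140 70 240 190
```

```text
26.625 [480.9 346.9 132.5] [-0.2  0.6  0.1] 85.40038969326699
```

View pics/s10.png

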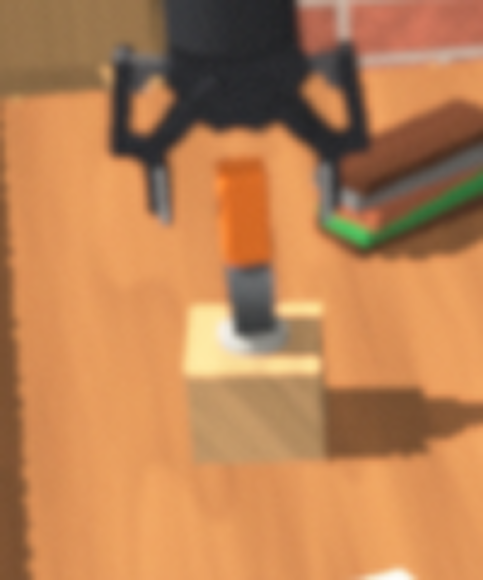

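Call:
drive_tool:
  commands: "0 -0.0015 0 0;0 0 0 0;0 0 0 0;0 0 0 0;0 0 0 0;0 0 0 0"
  gripper: 1

```text
clock: 27.38
ee_pos: [480.4, 345.5, 131.8]
ee_rot: [[0.001, 0.138, 0.99], [0.001, 0.99, -0.138], [-1.0, 0.001, 0.001]]
wrist_force: [-0.2, -0.1, 4.6]
finger_gap: 27.8
```

```bash
python3 look.py side s11 140 70 240 190;python3 look.py top t11 100 170 200 260
```

```text
27.425 [480.4 345.5 131.8] [-0.   0.3  5.4] 27.271299192443145
27.475 [480.4 345.5 131.8] [-0.3 -0.   4.9] 27.262520973541214
```

View pics/s11.png

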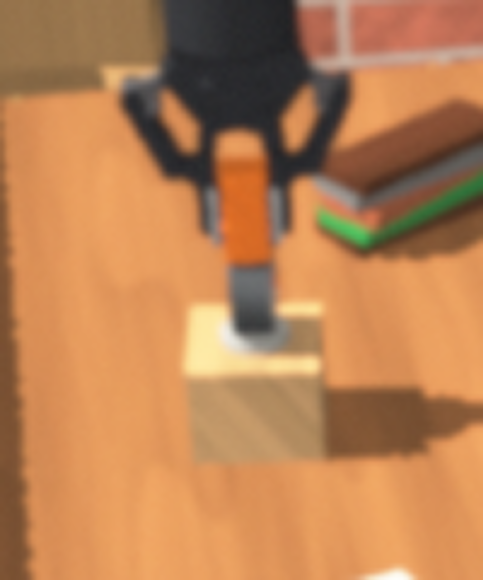

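View pics/t11.png

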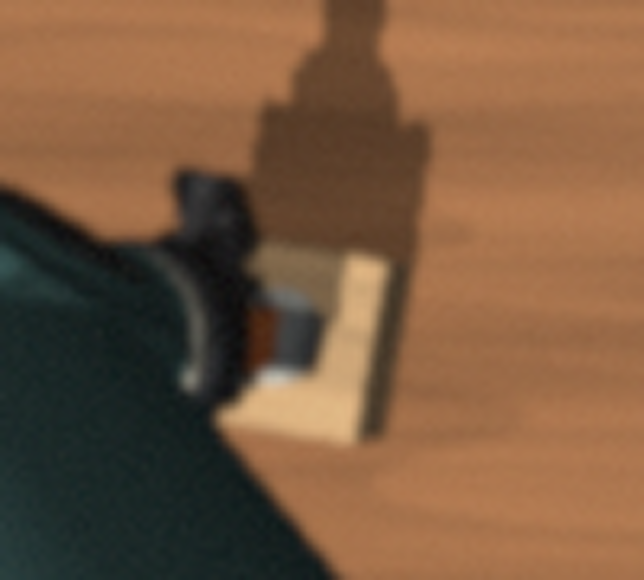

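Call:
drive_tool:
  commands: "0 0 0.01 0;0 0 0.025 0;0 0 0.03 0;0 0 0.02 0;0 0 0.01 0;0 0 0 0;0 0 0 0;0 0 0 0"

```text
clock: 28.48
ee_pos: [479.5, 344.5, 225.2]
ee_rot: [[-0.002, 0.138, 0.99], [-0.001, 0.99, -0.138], [-1.0, -0.002, -0.001]]
wrist_force: [0.1, 0.2, -4.3]
finger_gap: 27.4
```

```bash
python3 look.py side s12 140 30 260 190
```

```text
28.525 [479.6 344.7 225.4] [-0.2  0.5 -2.7] 26.903684419152253
```

View pics/s12.png

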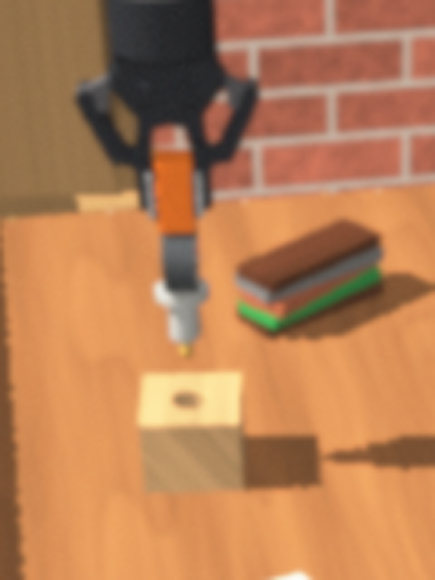

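Call:
drive_tool:
  commands: "0.003 -0.02 0 0;0.005 -0.035 0 0;0.005 -0.035 0 0;0.005 -0.035 0 0;0.005 -0.035 0 0;0.004 -0.03 0 0;0.003 -0.025 0 0;0.0015 -0.0135 0 0;0 0 0 0;0 0 0 0;0 0 0 0;0 0 0 0"

```text
clock: 30.02
ee_pos: [511.4, 117.5, 226.3]
ee_rot: [[0.0, 0.136, 0.991], [0.0, 0.991, -0.136], [-1.0, 0.0, -0.0]]
wrist_force: [-0.3, 0.0, -1.8]
finger_gap: 27.4
```

Call:
drive_tool:
  commands: "0 0 -0.015 0;0 0 -0.02 0;0 0 -0.01 0;0 0 0 0;0 0 0 0"

```text
clock: 30.65
ee_pos: [512.0, 116.8, 181.6]
ee_rot: [[0.001, 0.138, 0.99], [0.0, 0.99, -0.138], [-1.0, 0.0, 0.001]]
wrist_force: [-1.0, 0.5, -2.9]
finger_gap: 27.2
```

```bash
python3 look.py side s13 150 80 280 220
```

```text
30.7 [512.1 116.8 181.8] [ 0.3  0.4 -2.8] 27.329845330690684
```

View pics/s13.png

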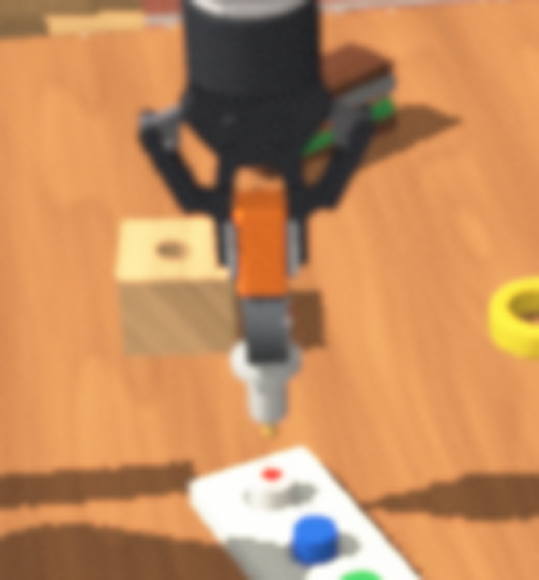

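Call:
drive_tool:
  commands: "0 0 -0.01 0;0 0 -0.01 0;0 0 -0.005 0;0 0 0 0;0 0 0 0"

```text
clock: 31.32
ee_pos: [511.7, 116.6, 156.4]
ee_rot: [[0.0, 0.138, 0.99], [0.0, 0.99, -0.138], [-1.0, 0.0, 0.0]]
wrist_force: [0.5, 0.6, -2.3]
finger_gap: 27.3
```

```bash
python3 look.py side s14 180 140 260 220
```

```text
31.375 [511.8 116.7 156.5] [-0.3  0.7 -2.2] 27.68691907267312
```

View pics/s14.png

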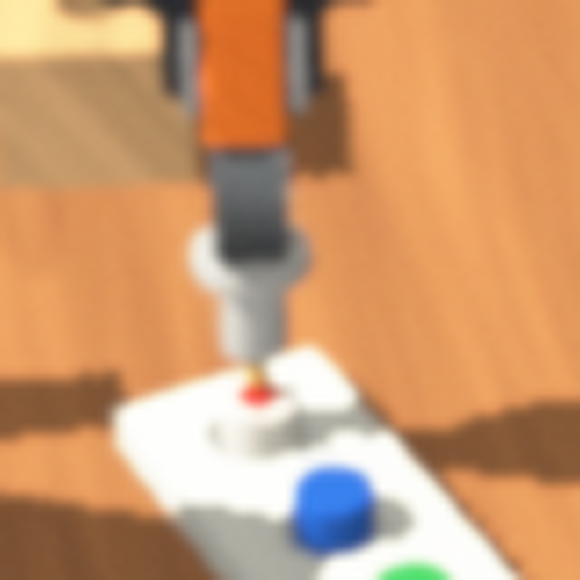

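Call:
drive_tool:
  commands: "0 0 -0.003 0;0 0 -0.002 0;0 0 -0.001 0;0 0 0 0;0 0 0 0;0 0 0 0"

```text
clock: 32.12
ee_pos: [511.9, 116.6, 150.5]
ee_rot: [[0.001, 0.138, 0.99], [0.0, 0.99, -0.138], [-1.0, 0.0, 0.001]]
wrist_force: [0.7, -0.1, -0.0]
finger_gap: 27.5
```

```bash
python3 look.py side s15 180 140 260 220; python3 - <<'E'
E
```

```text
32.175 [511.9 116.6 150.5] [ 0.8  0.3 -0.8] 27.503243425612407
```

View pics/s15.png

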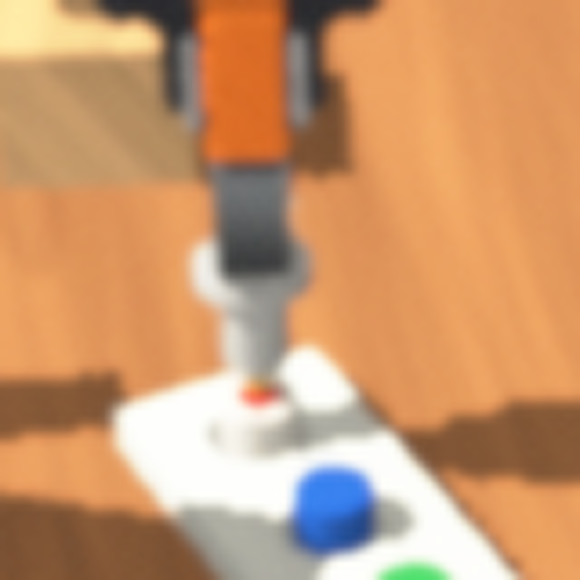

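Call:
drive_tool:
  commands: "0 0 -0.001 0;0 0 -0.001 0;0 0 -0.001 0;0 0 0 0;0 0 0 0;0 0 0 0;0 0 0 0"

```text
clock: 33.05
ee_pos: [511.8, 116.6, 147.4]
ee_rot: [[0.001, 0.138, 0.99], [0.0, 0.99, -0.138], [-1.0, 0.0, 0.0]]
wrist_force: [2.1, 0.5, 0.5]
finger_gap: 27.2
```

```bash
for i in 1 2 3 4 5 6; do python3 look.py side s16_$i 180 140 260 220; done; python3 look.py top t16 180 160 320 260
```

```text
33.1 [511.7 116.6 147.4] [ 1.5 -0.4  0.9] 27.792499246088845
33.15 [511.7 116.5 147.4] [1.7 0.7 0.1] 27.476854242108015
33.2 [511.7 116.6 147.4] [1.2 0.8 0.7] 27.212905336281093
33.25 [511.7 116.6 147.4] [ 1.5 -0.   1.1] 27.332455088602472
33.3 [511.7 116.6 147.4] [1.4 0.1 0.7] 27.74657510776643
33.35 [511.7 116.5 147.4] [ 1.  -0.7 -0.1] 27.40538297930112
33.4 [511.8 116.6 147.4] [ 1.4 -0.3  1.9] 27.88764153830655
```

View pics/s16_6.png

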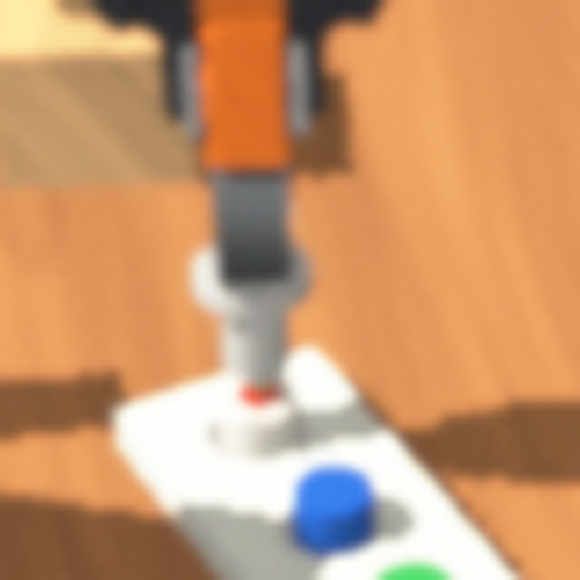

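View pics/t16.png

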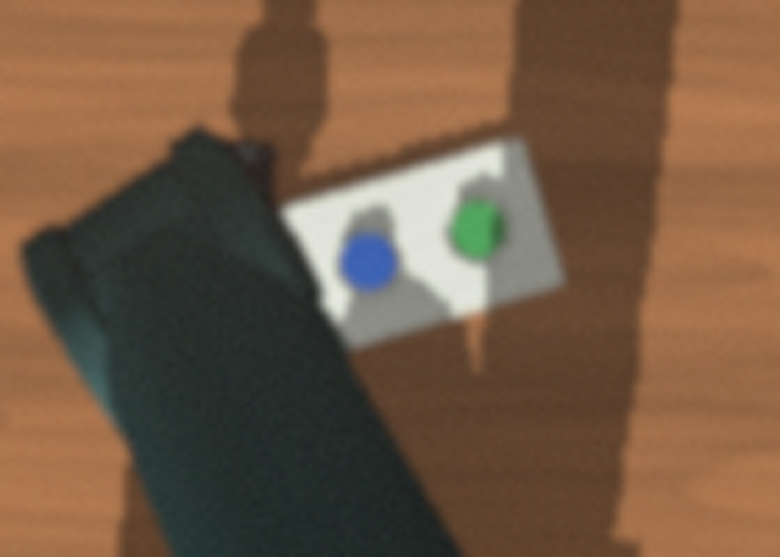

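```bash
python3 - <<'E'
from h import *
out=[]
for f in("s13_full","s14_full","s16_6_full"):
    p=cv2.imread(f"pics/{f}.png");h=cv2.cvtColor(p,cv2.COLOR_BGR2HSV)
    c=p[180:205,200:230];out.append(cv2.resize(c,None,fx=8.5,fy=16,interpolation=cv2.INTER_NEAREST))
    q=p.astype(int);w=q[...,2]-q[...,1]
    print(f);print(w[188:200,208:223])
cv2.imwrite("pics/z.png",np.hstack(out))
for X in((511.6,116,32),(511.6,121,32),(511.6,111,32),(511.6,124,32),(511.6,108,32)):print(X,proj("side",X))
E
```

```text
s13_full
[[ 76  76  76  76  75  76  73  70  64  56  47  35  23  15  13]
 [ 76  76  75  73  71  67  59  44  27  19  13   7   3   2   2]
 [ 74  70  65  58  48  34  22  12   5   3   1   0   1   1   1]
 [ 58  45  31  20  15  11  11   8   3   2   1   1   1   0   0]
 [ 19  11   5   3   6  14  28  30  22  12   4   1   1   0   0]
 [  2   1   1   2   9  43  94 107  95  62  19   3   1   1   0]
 [  0   0   1   3  17  80 141 161 146  98  30   4   1   1   0]
 [  0   0   0   2  10  45  94 115 100  55  17   5   3   1   0]
 [  0   0   1   1   3   9  25  36  29  14   7   5   4   3   1]
 [  1   0   1   1   2   3   6  10   9   7   6   6   5   2   0]
 [  1   1   2   2   2   3   6   7   6   5   7   5   4   2   0]
 [  1   2   4   3   3   4   5   7   6   6   5   5   4   1   1]]
s14_full
[[ 74  70  49  23  12   6   3   3   2   4  13  26  21  15  13]
 [ 75  73  62  44  29  18  13   8   6   4   4   4   3   2   2]
 [ 74  71  63  50  37  31  31  25  14   3   1   0   0   1   1]
 [ 58  46  29  20  15  18  33  42  28   7   1   0   0   0   0]
 [ 18  10   4   4   5  16  42  63  49  23   7   1   0   0   0]
 [  2   1 
[... 909 characters left out ...]
  88 103  81  52  28  12   5   2   0]
 [  0   0   1   1   3   8  23  33  25  13   7   6   5   3   0]
 [  0   0   1   1   1   2   6  10   8   6   5   6   5   2   1]
 [  0   2   2   2   2   4   5   6   6   5   6   6   3   3   1]
 [  1   2   3   3   3   4   4   6   6   5   5   4   3   3   1]]
(511.6, 116, 32) (np.float64(214.73659066836666), np.float64(193.48090016340868))
(511.6, 121, 32) (np.float64(214.44806146854972), np.float64(192.33574925192374))
(511.6, 111, 32) (np.float64(215.02691675875997), np.float64(194.63318279980297))
(511.6, 124, 32) (np.float64(214.27579952928036), np.float64(191.65205444081403))
(511.6, 108, 32) (np.float64(215.20198191647978), np.float64(195.32800337622746))
```

View pics/z.png

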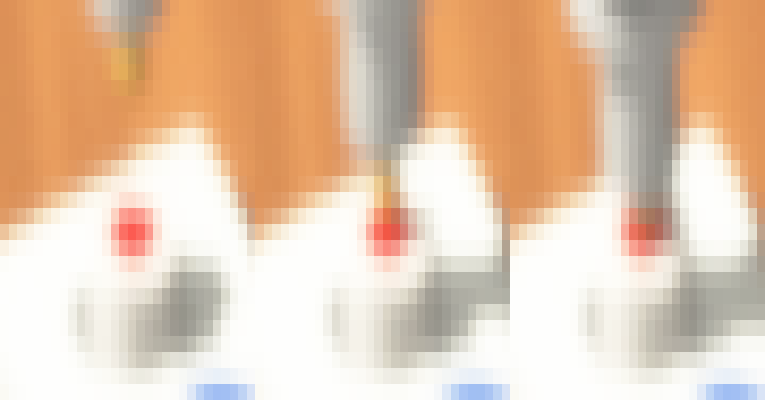

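```bash
python3 - <<'E'
from h import *
b=np.array([.4,.5])
for f,z,tx,ty in(("s13_full",181.8-121.8,512.1,116.8),("s14_full",156.5-121.8,511.8,116.7),("s16_6_full",32,511.7,116.6)):
    p=cv2.imread(f"pics/{f}.png").astype(int)
    for dy in(-5,0,5): print(f,dy,(np.array(proj("side",(tx,ty+dy,z)))+b).round(2), "nose end z+%d"%18,(np.array(proj("side",(tx,ty,z+18)))+b).round(2))
p=cv2.imread("pics/s13_full.png").astype(int)
print("r-b s13");print((p[...,2]-p[...,0])[180:190,208:222]);
# gauge axis columns: grip & nose in s13 & s16: low-saturation width centers
for f in("s13_full","s16_6_full"):
    p=cv2.imread(f"pics/{f}.png").astype(int);h=cv2.cvtColor(p.astype(np.uint8),cv2.COLOR_BGR2HSV).astype(int)
    for r in range(122,195,4):
        m=(h[r,195:235,1]<60); o=(h[r,195:235,1]>215)
        f1=lambda m:(195+np.nonzero(m)[0]).mean().round(1) if m.any() else None
        print(f,r,"grey",f1(m),m.sum(),"orange",f1(o),o.sum())
E
```

```text
s13_full -5 [215.18 186.29] nose end z+18 [214.63 179.49]
s13_full 0 [214.89 185.15] nose end z+18 [214.63 179.49]
s13_full 5 [214.6  184.02] nose end z+18 [214.63 179.49]
s14_full -5 [215.43 194.14] nose end z+18 [214.88 187.46]
s14_full 0 [215.13 192.99] nose end z+18 [214.88 187.46]
s14_full 5 [214.85 191.85] nose end z+18 [214.88 187.46]
s16_6_full -5 [215.43 194.99] nose end z+18 [214.89 188.32]
s16_6_full 0 [215.14 193.84] nose end z+18 [214.89 188.32]
s16_6_full 5 [214.85 192.69] nose end z+18 [214.89 188.32]
r-b s13
[[134 120  82  45  25  16  12  11  12  25  60 110 134 140]
 [135 129 108  78  55  40  30  26  35  59  96 125 138 141]
 [137 135 127 115 100  91  78  67  78 104 125 136 139 141]
 [135 135 134 133 131 130 125 110 108 127 136 139 141 140]
 [136 135 134 136 137 138 137 126 121 132 137 139 140 139]
 [135 134 134 135 135 136 136 131 131 136 137 140 139 140]
 [136 135 135 135 135 134 135 135 137 137 137 139 136 134]
 [136 135 134 134 134 134 136 135 136 136 132 126 116 102]
 [135 135 134 135 133 133 131 127 119 109  94  78  58  39]
 [135 134 132 130 126 118 105  86  66  
[... 893 characters left out ...]
215.4 21 orange None 0
s16_6_full 134 grey 219.0 10 orange None 0
s16_6_full 138 grey 215.3 20 orange None 0
s16_6_full 142 grey 208.0 15 orange None 0
s16_6_full 146 grey 211.6 7 orange None 0
s16_6_full 150 grey 213.0 8 orange None 0
s16_6_full 154 grey 214.4 7 orange None 0
s16_6_full 158 grey None 0 orange None 0
s16_6_full 162 grey None 0 orange None 0
s16_6_full 166 grey 214.0 9 orange None 0
s16_6_full 170 grey 214.0 9 orange None 0
s16_6_full 174 grey 214.0 11 orange None 0
s16_6_full 178 grey 214.0 15 orange None 0
s16_6_full 182 grey 214.0 11 orange None 0
s16_6_full 186 grey 214.5 8 orange None 0
s16_6_full 190 grey 218.0 15 orange None 0
s16_6_full 194 grey 214.9 21 orange None 0
```

Call:
drive_tool:
  commands: "0 0 0.006 0;0 0 0.006 0;-0.001 -0.004 0 0;0 0 0 0;0 0 0 0;0 0 -0.004 0;0 0 0 0;0 0 0 0"

```text
clock: 34.4
ee_pos: [510.5, 112.6, 155.2]
ee_rot: [[-0.0, 0.137, 0.991], [-0.0, 0.991, -0.137], [-1.0, -0.0, -0.0]]
wrist_force: [-0.2, -0.3, -2.3]
finger_gap: 27.3
```

```bash
python3 look.py side s17 180 140 260 220; python3 - <<'E'
import cv2,numpy as np
p=cv2.imread("pics/s17_full.png").astype(int)
print((p[...,2]-p[...,1])[188:200,208:223])
E
```

```text
34.45 [510.5 112.6 155.2] [ 0.1  0.5 -2.8] 27.571404446596045
[[73 58 32 11  4  2  2  2  2  3 12 30 23 15 13]
 [74 62 38 17  7  3  3  2  2  4  7  6  4  2  1]
 [72 65 46 24 11  9  7  6  5  5  2  1  0  1  0]
 [57 43 26 14 10 12 17 18 17  9  2  0  1  0  0]
 [19 11  4  3  5 15 33 38 40 27  8  2  1  0  0]
 [ 2  1  1  2  6 26 52 57 65 66 37 12  2  0  1]
 [ 0  0  0  2 11 51 83 79 76 78 54 21  4  1  0]
 [ 0  0  0  1  8 34 75 82 66 46 26 14  5  2  0]
 [ 0  0  1  1  2  8 21 31 24 11  7  6  5  2  1]
 [ 0  1  1  2  1  3  6  9  9  6  4  7  4  2  1]
 [ 0  2  3  2  3  3  5  6  6  5  6  5  4  2  0]
 [ 1  3  3  2  3  3  4  6  5  5  5  5  4  3  1]]
```

View pics/s17.png

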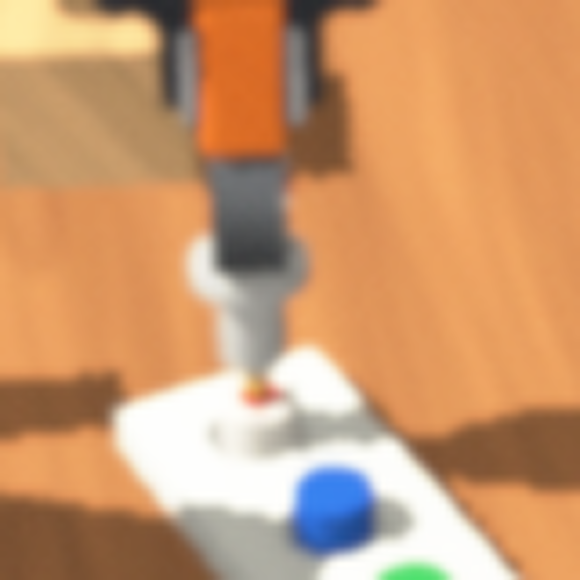

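Call:
drive_tool:
  commands: "0.0005 0 -0.002 0;0 0 -0.002 0;0 0 -0.002 0;0 0 -0.001 0;0 0 -0.001 0;0 0 0 0;0 0 0 0;0 0 0 0"

```text
clock: 35.45
ee_pos: [511.2, 112.6, 147.4]
ee_rot: [[0.0, 0.138, 0.99], [0.0, 0.99, -0.138], [-1.0, 0.0, 0.0]]
wrist_force: [0.1, 0.4, 1.3]
finger_gap: 27.6
```

```bash
for i in 1 2 3 4 5 6; do python3 look.py side s18_$i 180 140 260 220; done; python3 - <<'E'
import cv2,numpy as np
p=cv2.imread("pics/s18_6_full.png").astype(int)
print((p[...,2]-p[...,1])[190:198,210:221])
E
```

```text
35.5 [511.2 112.6 147.4] [ 0.  -1.3  1.4] 27.511464779290808
35.55 [511.2 112.6 147.4] [ 0.2 -0.1  0.5] 27.28903869572349
35.6 [511.2 112.6 147.4] [-0.3  1.1  1.2] 27.060677685595785
35.65 [511.2 112.6 147.4] [ 0.4 -1.2  1.6] 27.079737723971018
35.7 [511.2 112.6 147.3] [-0.1  0.5  0.6] 27.31484999907023
35.75 [511.2 112.6 147.3] [-0.4 -0.8  0.5] 27.38551414550433
[[37 11  3  3  3  2  2  2  2  2  2]
 [20  7  3  4  3  3  2  2  3  2  0]
 [ 5  4  6 13  9  5  5  6  6  3  1]
 [ 0  2 11 32 32 18 16 21 18  9  2]
 [ 0  2 13 53 68 46 42 45 32 13  3]
 [ 0  1  6 33 65 67 57 45 28 12  4]
 [ 1  1  3  8 21 31 33 27 14  8  4]
 [ 1  1  2  3  6  9 11  8  8  5  4]]
```

View pics/s18_6.png

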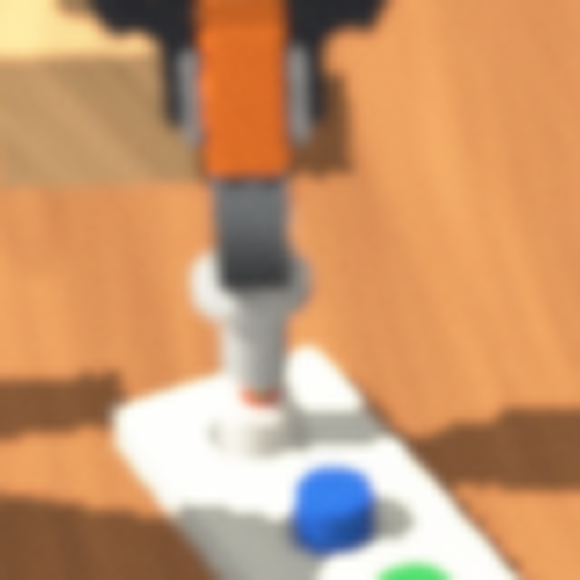

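```bash
python3 -c "
from workcell import job
print(job.sign_off())"
```

```text
the job is handed in; nothing more can be done
None
```

I handed the job in at about 36 s, with the gauge still held and pressed on the marked plug's red spot. The sign-off gives no verdict, so everything below comes from my own checks.

- **Plugs:** The marked plug is in well 2, blue in well 1 and green in well 0. After release, the depth picture showed their tops at 32–34 mm (32 mm is fully seated), and in the top view each sat centred in its well. That was measured before the gauge was lifted. After the first press, the top view still showed blue and green in place.
- **Tip position:** On the first press the tip looked about 5 mm off the spot's centre, which was inside the 8 mm limit but close. I lifted it off, shifted about 4 mm and pressed again. The side view then showed the tip about centred, within roughly 1–2 mm.
- **Press:** The wrist force rose from about -2.4 N to +1.0 N, a push of about 3.4 N. That means the plunger is about 6 mm in, and the height gives much the same figure (6.4 mm). The tool orientation was upright and the arm was still.
- **Disagreements:**
    - The two cameras differed by about 4–7 mm in y, so I corrected both against a plug squeezed to the centre of the gripper.
    - The finger opening read about 27.5 mm on both the 30 mm plugs and the 28 mm grip. I took that as a bias in the reading.
- **Bystanders:** The arm stayed clear of the tape roll, jar and handle scale. I didn't measure their positions again at the end.

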